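Shut off the press air at the valve box

TASK

The air supply of the press has to be shut off at the grey valve box on the bench. Push the yellow cover along its rails, without lifting it, all the way to the stop at the other end of the box so that the two valve handles are revealed; then push the red handle round to its stop, a quarter turn, to shut it. Leave the cover open, and leave the blue handle and the things standing round the box alone.

Things in the scene. Friction and masses are not known exactly. Their poses are not given: they have to be found in the camera images.
- box: Fixed grey valve box, 276 (x) x 346 (y) x 89 mm high; origin: centre of its underside, on the bench (z 0). Its -y half is an open well (inside x -120..120, y -160..-15 mm, floor z 4 mm) with two valves, its +y half a flat deck at z 78 mm. Black rails 11 mm above the deck (inside faces x +-130, y +-165 mm) guide the cover along the box's y. Yawed up to 0.35 rad.
- cover: Loose yellow plate, 255 (x) x 155 (y) x 6 mm, about 0.35 kg, lying by its weight on the box's ledges (z 78 mm) between the rails; origin: centre of its underside, axes like the box's. It starts over the well, its centre at box y -87 to -62 mm; against the stop at the +y end it is at box y +87.5 mm.
- rib (a point): Centre of the black rib standing on the middle of the cover: 110 (x) x 12 (y) mm, 30 mm high above the plate (from z 84 to 114 mm above the bench). This point is 99 mm above the bench.
- red_handle (a joint): Angle of the red valve handle, rad: 0 = open, the handle lies along its pipe and points to the box's +y; 1.571 = shut, at its stop, pointing to the box's +x. It turns clockwise seen from above. Starts between 0 and 0.2; friction (about 0.2 N m) keeps it where it is left.
- red_stem (a point): Vertical turning axis of the red handle, at its mid height, 58 mm above the bench; box y -132.5 mm, box x -40 or +40 mm (red and blue change places). The handle is a straight bar, 16 mm wide, z 50 to 66 mm, reaching 66 mm from the axis (sleeve from 14 mm). Pipes below run along the box's y, tops at z 35 mm (valve body and its steel ends 40 mm).
- red_tip (a point): Outer end of the red handle, 66 mm from its axis, at mid height.
- blue_handle (a joint): Angle of the blue valve handle, rad, same kind and sense as the red one; starts between 0 and 0.2 and is to be left alone.
- blue_tip (a point): Outer end of the blue handle, 66 mm from its axis, at mid height. The blue handle is the same size as the red one.
- station: Bystander: loose yellow push-button station, 75 x 140 x 79 mm with a red and a green button on top, beyond the box's +y end; origin at the centre of its underside.
- wrench: Bystander: loose steel wrench lying flat on the bench on the box's -x side, along the box's y roughly.
- oil: Bystander: loose amber bottle, 52 mm diameter, 120 mm high, with a red cap, beyond the box's -y end; origin at the centre of its underside.

How it is judged:
By the outcome, as a careful person would: the job done as asked, in the order asked, and still so for the second after the job is handed in, with the robot touching nothing.
It also fails if it takes over 48 s, if anything falls off the work surface, if the arm or the gripper's body presses on something with over 40 N, if the wrist force passes 120 N, or if a joint passes its speed limit or range.

ROBOT

A 6-joint arm with a two-finger parallel gripper is mounted at the origin on the work surface. World frame = base frame: x ahead of the robot, y to its left, z up, the work surface at z = 0. Lengths are in m, angles in rad, forces in N, time in s.
With the tool pointing down it reaches from about 0.15 to 0.775 m from the base axis. Payload 6.1 kg.
Tool frame: the origin (TCP) lies at the very end of the fingers, on their centre line; the grasp point (between the pads) lies 19 mm behind it; z points along the fingers, x is the direction in which the jaws open and shut, and the axes are right-handed (so a half turn about z gives the same grasp; the last joint's range is limited). The gripper opens to 85 mm and grips with 20 to 120 N. Pads are 22 mm wide; open, the fingers measure 114 mm over their backs; the gripper's body (76 mm by 85 mm) begins 54 mm behind the grasp point. The pads swing forward as they close: fully open they stand 13 mm farther back than shut.
Start: joints at [-1.119, 0.126, -0.04, 1.405, 0, 1.571], TCP at [0.229, -0.472, 0.231] pointing down, gripper open.
Joint ranges: [-2.72, 2.72], [-0.95, 1.95], [-1.27, 1.35], [-1.78, 2.02], [-1.46, 1.47], [-3.14, 3.14]. Speed limits (rad/s): [2.39, 2.39, 3.01, 3.14, 3.14, 3.14].

INTERFACE

Orientations are given as a unit quaternion [x, y, z, w].
In Python, from plant import get_obs, camera, finish_job gives the robot as it stands.
- The arm moves only by the tool carry_out, never from a script. Its argument "series" is text: rows parted by semicolons, each of 5 numbers parted by spaces: the closure, from 0 (fully open) to 1 (shut), then the shift along the tool's x, y, z in mm, then the turn about the tool's z in rad. A call has 1 to 8 rows; each row is the pose to reach, as a shift and turn from the pose commanded when the call began, along the tool's axes at that moment; what a row does not reach only later rows make up. A row lasts 1/8 s, in which the tool goes at most 62.5 mm and 10.7 degrees, less where a joint would pass 70% of its speed; a pose out of reach is approached as far as the arm can. A call with a gripper value outside its range is refused whole. The fingers move at their own pace and stop on an object; the grip force is fixed at half the most. Time passes only in rows, so rows that repeat a pose let the fingers close. It gives the time, the measured TCP pose, the force and the opening at its end, in the units of the state.
- get_obs(): the state, without advancing time (a new reading comes with each control period).
- camera(name): name is "scene" or "top" or "wrist"; returns a dict with "img" (480x640x3 uint8, red, green, blue), "vertical_fov" (degrees; the focal length in pixels is half the picture's height over the tangent of half this angle, whatever the lens; pixels are square), "cx", "cy" (the principal point, pixels), "rvec" (rotation vector, rad) and "tvec" (3), from world to camera coordinates, as OpenCV has them. Camera axes: x right, y down, z forward; pixel columns grow to the right and rows downward; lengths in m; the calibration is good to about 2 mm. A picture is of the moment at which its call begins. There is no depth.
- finish_job(): hands the job in, once; it reports no verdict.
The state is a dict: "t": time; "joints": joint angles; "joint_velocities": joint speeds; "joint_torque": joint torques, N m; "eef_pos": TCP position; "tcp_rot": TCP orientation; "contact_force": force on the tool from outside, world axes, zero at the start; "ft_torque": the same for the moment, N m; "gripper_width": finger opening in m.
Only numpy, scipy, OpenCV 4.12 (cv2) and the standard library are available. Lean on these libraries where they do the work, as an engineer would, in place of code of your own. Each camera call takes 0.05 s, during which the arm holds its last target. There are 200 camera calls.

## Working session

There is one attempt and no reset: what is moved stays moved. The work goes in short steps, Python scripts to look and compute and a tool call to move; the robot and the scene stay as the last step left them, time stands still between calls to the robot, and variables do not carry over. Pictures are saved under pics/ and viewed, about 8 in all and at most 12, crops included, and the job is handed in when it is done.

Besides the shell and the picture viewer there is one more tool, called by a JSON object that holds its "name" and its "arguments". carry_out: Moves the arm, as the interface text tells. Its arguments: {"type":"object","properties":{"series":{"type":"string"}},"required":["series"]}

```bash
mkdir -p pics; cat > h.py <<'E'
import numpy as np, cv2
from plant import get_obs, camera, finish_job
def K(c):
    f=c["img"].shape[0]/2/np.tan(np.radians(c["vertical_fov"])/2)
    return np.array([[f,0,c["cx"]],[0,f,c["cy"]],[0,0,1]])
def ray(c,px,z):
    R=cv2.Rodrigues(np.array(c["rvec"],float))[0]; t=np.array(c["tvec"],float).ravel()
    C=-R.T@t; d=R.T@np.linalg.inv(K(c))@np.array([px[0],px[1],1.])
    return C+d*(z-C[2])/d[2]
def proj(c,P):
    return cv2.projectPoints(np.array(P,float).reshape(-1,1,3),np.array(c["rvec"],float),np.array(c["tvec"],float),K(c),None)[0].reshape(-1,2)
def save(c,n): cv2.imwrite("pics/"+n,c["img"][:,:,::-1])
E
python3 - <<'E'
from h import *
o=get_obs();print({k:np.round(v,3) for k,v in o.items()})
for n in("top","scene"):
    c=camera(n);save(c,n+"0.png");print(n,c["vertical_fov"],c["cx"],c["cy"],c["rvec"],c["tvec"])
    hsv=cv2.cvtColor(c["img"],cv2.COLOR_RGB2HSV);m=cv2.inRange(hsv,(20,120,80),(35,255,255))
    for k in cv2.findContours(m,cv2.RETR_EXTERNAL,cv2.CHAIN_APPROX_SIMPLE)[0]:
        if cv2.contourArea(k)>300:
            r=cv2.minAreaRect(k);print(r)
            if n=="top":print([np.round(ray(c,p,.084),3).tolist() for p in cv2.boxPoints(r)])
E
```

```text
{'t': np.float64(0.0), 'joints': array([-1.119,  0.126, -0.041,  1.405,  0.   ,  1.571]), 'joint_velocities': array([-0.001, -0.001, -0.001,  0.   ,  0.001,  0.   ]), 'joint_torque': array([-1.0000e-03, -4.3591e+01,  3.5293e+01,  1.7000e-02, -0.0000e+00,
       -0.0000e+00]), 'eef_pos': array([ 0.229, -0.472,  0.231]), 'tcp_rot': array([ 0.848, -0.531, -0.001, -0.   ]), 'contact_force': array([-0.17 , -0.385, -0.482]), 'ft_torque': array([-0.022, -0.021,  0.025]), 'gripper_width': np.float64(0.085)}
top 45.01285439865799 316.3251523462688 248.93186875152472 [ 2.1081159  -2.1242096   0.20435682] [0.08309285 0.53937132 1.13270958]
((185.30001831054688, 239.60003662109375), (68.7152328491211, 37.08638381958008), 7.125016689300537)
[[0.527, 0.413, 0.084], [0.602, 0.407, 0.084], [0.584, 0.269, 0.084], [0.508, 0.276, 0.084]]
((375.28472900390625, 234.15443420410156), (126.5503921508789, 79.50872039794922), 80.90972137451172)
[[0.682, 0.058, 0.084], [0.707, -0.103, 0.084], [0.449, -0.133, 0.084], [0.426, 0.022, 0.084]]
scene 55.735330029991204 311.41950535882575 246.61801573053083 [ 1.97432812  0.98771362 -0.55368734] [-0.36257246 -0.11566789  1.16780993]
((276.78143310546875, 293.27496337890625), (155.19973754882812, 88.94076538085938), 38.480194091796875)
((436.70001220703125, 241.10000610351562), (41.7420654296875, 73.99729919433594), 71.56505584716797)
((66.59459686279297, 112.56757354736328), (14.467110633850098, 43.73012924194336), 80.53767395019531)
```

View pics/top0.png

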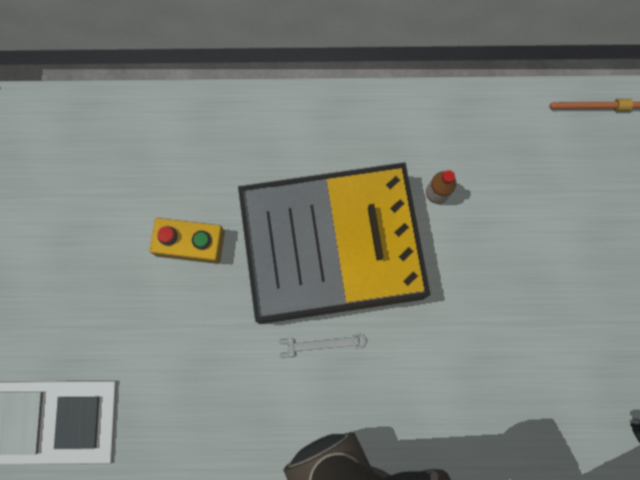

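View pics/scene0.png

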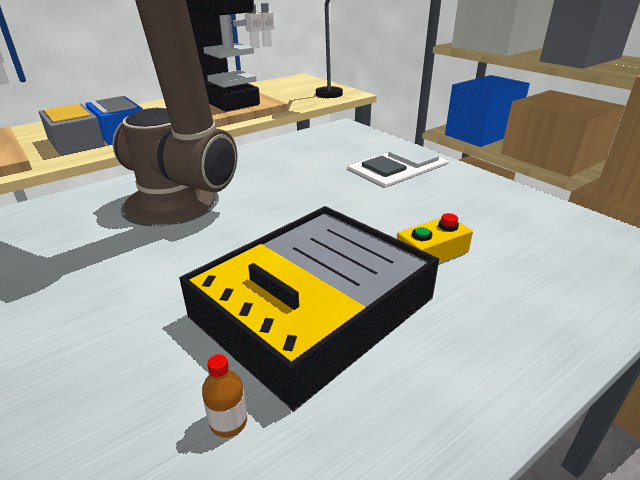

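The top view shows the box with rim corners at about (240,187), (405,164), (428,297) and (258,322). The cover is on the right with its rib at about (377,232), the bottle is at (440,188), the wrench is at (325,345) and the station is at (187,240). The scene view agrees. Next I'll measure the box pose, the cover edge and the rib.

```bash
cat > box.py <<'E'
from h import *
c=camera("top");im=c["img"];hsv=cv2.cvtColor(im,cv2.COLOR_RGB2HSV)
cam=-cv2.Rodrigues(np.array(c["rvec"]))[0].T@np.array(c["tvec"]);print("cam",cam.round(3))
# black rim incl. interior
m=cv2.inRange(im,(0,0,0),(60,60,60))
k=[k for k in cv2.findContours(m,cv2.RETR_EXTERNAL,cv2.CHAIN_APPROX_NONE)[0] if cv2.pointPolygonTest(k,(340.,240.),False)>0 or 200<k[:,0,0].mean()<440 and cv2.contourArea(cv2.convexHull(k))>8000]
h=cv2.convexHull(np.vstack(k));
q=cv2.approxPolyDP(h,6,True).reshape(-1,2);print(q.tolist())
W=np.array([ray(c,p,.089) for p in q]);print(W.round(3).tolist())
print("sides",np.linalg.norm(W-np.roll(W,-1,0),axis=1).round(3))
# yellow/grey edge + all yellow corners on z=.084
y=cv2.inRange(hsv,(20,120,80),(35,255,255));y[:,:230]=0
ks=max(cv2.findContours(y,cv2.RETR_EXTERNAL,cv2.CHAIN_APPROX_NONE)[0],key=cv2.contourArea)
q=cv2.approxPolyDP(cv2.convexHull(ks),5,True).reshape(-1,2);print("yel",q.tolist(),[ray(c,p,.084).round(3).tolist()[:2] for p in q])
E
python3 box.py
```

```text
cam [0.308 0.075 1.217]
[[639, 58], [428, 295], [259, 322], [0, 64], [0, 51], [639, 45]]
[[0.94, -0.608, 0.089], [0.439, -0.139, 0.089], [0.389, 0.191, 0.089], [0.939, 0.749, 0.089], [0.97, 0.752, 0.089], [0.97, -0.611, 0.089]]
sides [0.686 0.333 0.783 0.03  1.363 0.03 ]
yel [[401, 168], [424, 289], [347, 302], [327, 179]] [[0.702, -0.096], [0.452, -0.132], [0.427, 0.02], [0.679, 0.056]]
```

```bash
cat > box2.py <<'E'
from h import *
c=camera("top");im=c["img"]
m=cv2.inRange(im,(0,0,0),(70,70,70));m[:140]=0;m[350:]=0;m[:,:230]=0;m[:,435:]=0
k=max(cv2.findContours(m,cv2.RETR_EXTERNAL,cv2.CHAIN_APPROX_NONE)[0],key=lambda k:cv2.contourArea(cv2.convexHull(k)))
P=np.array([ray(c,p,.089)[:2] for p in k[:,0]])
ctr=np.array([.545,.04]);a=.147
for _ in range(3):
    R=np.array([[np.cos(a),-np.sin(a)],[np.sin(a),np.cos(a)]]);L=(P-ctr)@R
    out=[]
    for ax,s,lim in((0,1,.138),(1,1,.173),(1,-1,.173)):
        o=1-ax;sel=(np.abs(L[:,ax]*s-lim)<.02)&(np.abs(L[:,o])<.11);v=L[sel]
        f=np.polyfit(v[:,o],v[:,ax],1);out.append((f[1],f[0],sel.sum()))
    print(np.round(out,4).tolist())
    d=np.array([out[0][0]-.138,(out[1][0]+out[2][0])/2]);ctr=ctr+R@d
    a+=np.mean([-out[0][1]] and [-out[0][1],out[1][1],out[2][1]])
print("box",ctr.round(4),a)
np.save("box.npy",[*ctr,a])
R=np.array([[np.cos(a),-np.sin(a)],[np.sin(a),np.cos(a)]])
Y=np.array([[.702,-.096],[.452,-.132],[.427,.02],[.679,.056]])
print("cover in box",((Y-ctr)@R).round(4).tolist())
r=cv2.inRange(im,(0,0,0),(60,60,60));r[:195]=0;r[270:]=0;r[:,:360]=0;r[:,390:]=0
kk=max(cv2.findContours(r,cv2.RETR_EXTERNAL,cv2.CHAIN_APPROX_NONE)[0],key=cv2.contourArea)
mr=cv2.minAreaRect(kk);w=ray(c,mr[0],.110)[:2];print("rib",mr,w,(w-ctr)@R)
for g in([-.138,-.173],[.138,-.173],[-.138,.173],[.138,.173]): print(proj(c,[*(ctr+R@g),.089]).round(1))
E
python3 box2.py
```

```text
[[0.1435, 0.007, 107.0], [0.1768, -0.0062, 108.0], [-0.1652, -0.0055, 106.0]]
[[0.138, 0.0011, 107.0], [0.171, -0.0005, 108.0], [-0.171, 0.0008, 106.0]]
[[0.138, 0.0008, 107.0], [0.171, -0.0001, 107.0], [-0.171, 0.001, 106.0]]
box [0.5496 0.0465] 0.1405585749105438
cover in box [[0.1309, -0.1625], [-0.1217, -0.1631], [-0.1251, -0.0091], [0.1294, -0.0088]]
rib ((375.112548828125, 231.65298461914062), (53.9284553527832, 5.708871841430664), 80.21759033203125) [ 0.5622895  -0.03660297] [ 0.00090384 -0.0841049 ]
[[430.9 296.1]]
[[405.9 163. ]]
[[255.1 322.4]]
[[237.9 187.2]]
```

```bash
cat > to.py <<'E'
# usage: to.py bx by z yaw [...]  (box mm, world mm, tool-x yaw in box frame rad) -> tool shifts/turn from present pose
import sys
from h import *
from scipy.spatial.transform import Rotation as Rn
cx,cy,a=np.load("box.npy");R=np.array([[np.cos(a),-np.sin(a)],[np.sin(a),np.cos(a)]])
o=get_obs();T=Rn.from_quat(o["tcp_rot"]).as_matrix();p=np.array(o["eef_pos"])
yaw=np.arctan2(T[1,0],T[0,0])
print("t",round(float(o["t"]),2),"box pos",(((p[:2]-[cx,cy])@R)*1e3).round(1),"z",(p[2]*1e3).round(1),"yaw_b",round(yaw-a,3),"F",np.round(o["contact_force"],1),"j",np.round(o["joints"],2),"w",round(float(o["gripper_width"]),4))
v=list(map(float,sys.argv[1:]))
for i in range(0,len(v),4):
    w=np.array([*(np.array([cx,cy])+R@[v[i]/1e3,v[i+1]/1e3]),v[i+2]/1e3])
    print((T.T@(w-p)*1e3).round(1),"turn",round(-(v[i+3]+a-yaw),3))
E
python3 to.py 1 -122 180 0 1 -122 94 0
```

```text
t 0.2 box pos [-390.  -468.6] z 230.8 yaw_b -1.26 F [ 0.8  0.3 -0. ] j [-1.12  0.13 -0.04  1.41  0.    1.57] w 0.0854
[-210.2 -478.4   51. ] turn -1.26
[-210.1 -478.4  137. ] turn -1.26
```

{"name": "carry_out", "arguments": {"series": "1 -27 -60 10 -0.16;1 -54 -120 20 -0.32;1 -81 -180 30 -0.48;1 -108 -240 40 -0.64;1 -135 -300 50 -0.8;1 -162 -360 50 -0.96;1 -189 -420 50 -1.12;1 -210 -478 51 -1.26"}}

```text
t: 1.2
eef_pos: [0.5509, -0.0917, 0.1807]
tcp_rot: [0.997, 0.073, 0.0, 0.0]
contact_force: [0.5, -1.9, -0.1]
gripper_width: -0.0001
```

```bash
python3 to.py 1 -122 180 0 1 -122 94 0
```

```text
t 1.2 box pos [ -18.  -137.1] z 180.7 yaw_b 0.006 F [ 0.5 -1.9 -0.1] j [-0.16  0.19 -0.07  1.31 -0.    1.26] w -0.0001
[ 19.1 -15.    0.6] turn 0.006
[ 19.1 -15.   86.6] turn 0.006
```

{"name": "carry_out", "arguments": {"series": "1 0 0 0 0;1 0 0 0 0"}}

```text
t: 1.45
eef_pos: [0.5497, -0.0933, 0.1802]
tcp_rot: [0.998, 0.071, -0.001, 0.0]
contact_force: [-0.5, -0.1, -0.2]
gripper_width: -0.0
```

```bash
python3 to.py 1 -122 180 0 1 -122 94 0; python3 - <<'E'
from h import *
c=camera("wrist");save(c,"w1.png")
E
```

```text
t 1.45 box pos [ -19.5 -138.5] z 180.2 yaw_b 0.001 F [-0.5 -0.1 -0.2] j [-0.17  0.19 -0.07  1.31 -0.    1.26] w -0.0
[ 20.5 -16.5   0.2] turn 0.001
[ 20.6 -16.5  86.2] turn 0.001
```

View pics/w1.png

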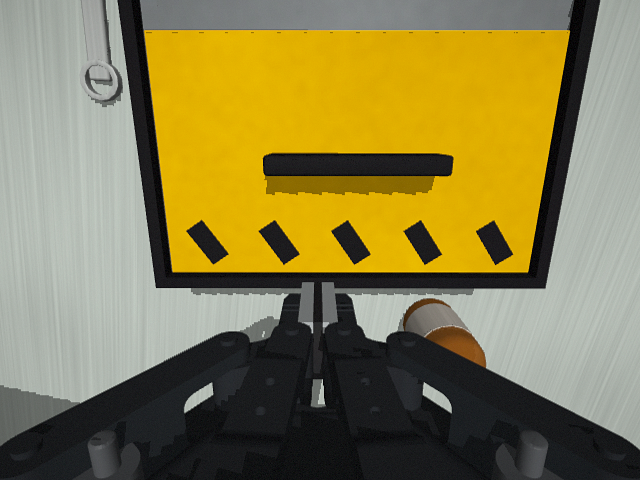

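The wrist view shows the tool square to the box, with the fingertips at about (318,285) and the rib centre at (358,165). That fits the computed 20 mm x offset, so I'll shift over and descend behind the rib.

{"name": "carry_out", "arguments": {"series": "1 20.5 -14.5 0 0;1 20.5 -14.5 25 0;1 20.5 -14.5 50 0;1 20.5 -14.5 70 0;1 20.5 -14.5 85 0;1 20.5 -14.5 85 0;1 20.5 -14.5 85 0"}}

```text
t: 2.38
eef_pos: [0.5687, -0.0765, 0.0965]
tcp_rot: [0.998, 0.07, 0.001, 0.0]
contact_force: [-0.1, -1.2, 0.2]
gripper_width: -0.0003
```

```bash
python3 to.py 1 -102 94 0 1 70 94 0
```

```text
t 2.38 box pos [   1.7 -124.6] z 96.5 yaw_b 0.0 F [-0.1 -1.2  0.2] j [-0.13  0.25 -0.19  1.13  0.    1.3 ] w -0.0003
[ -0.7 -22.6   2.5] turn 0.0
[  -0.7 -194.6    2.4] turn 0.0
```

{"name": "carry_out", "arguments": {"series": "1 -0.7 -8 0 0;1 -0.7 -16 0 0;1 -0.7 -22 0 0;1 -0.7 -28 0 0;1 -0.7 -34 0 0;1 -0.7 -42 0 0;1 -0.7 -50 0 0;1 -0.7 -58 0 0"}}

```text
t: 3.38
eef_pos: [0.5595, -0.0186, 0.0958]
tcp_rot: [0.998, 0.07, 0.0, 0.0]
contact_force: [-0.0, -3.8, 3.7]
gripper_width: 0.0001
```

```bash
python3 to.py 1 70 96 0
```

```text
t 3.38 box pos [  0.6 -65.9] z 95.8 yaw_b 0.0 F [-0.  -3.8  3.7] j [-0.03  0.22 -0.22  1.13 -0.    1.4 ] w 0.0001
[   0.4 -135.9   -0.2] turn 0.0
```

{"name": "carry_out", "arguments": {"series": "1 0 -12 0 0;1 0 -24 0 0;1 0 -36 0 0;1 0 -48 0 0;1 0 -60 0 0;1 0 -72 0 0;1 0 -84 0 0;1 0 -96 0 0"}}

```text
t: 4.38
eef_pos: [0.5457, 0.0768, 0.0956]
tcp_rot: [0.998, 0.07, -0.0, -0.0]
contact_force: [-0.6, -4.4, 3.4]
gripper_width: 0.0
```

```bash
python3 to.py 1 70 96 0
```

```text
t 4.38 box pos [ 0.4 30.5] z 95.6 yaw_b 0.0 F [-0.6 -4.4  3.4] j [ 0.14  0.21 -0.24  1.12  0.    1.57] w 0.0
[  0.6 -39.5  -0.4] turn 0.0
```

{"name": "carry_out", "arguments": {"series": "1 0 -10 0 0;1 0 -20 0 0;1 0 -28 0 0;1 0 -33 0 0;1 0 -36 0 0;1 0 -38 0 0;1 0 -39 0 0;1 0 -39 0 0"}}

```text
t: 5.38
eef_pos: [0.5404, 0.1147, 0.0956]
tcp_rot: [0.998, 0.07, -0.0, -0.0]
contact_force: [-0.7, -2.2, 3.0]
gripper_width: -0.0003
```

{"name": "carry_out", "arguments": {"series": "1 0 -1 0 0;1 0 -2 0 0;1 0 -3 0 0;1 0 -3 0 0"}}

```text
t: 5.88
eef_pos: [0.5402, 0.1168, 0.0956]
tcp_rot: [0.998, 0.07, 0.0, 0.001]
contact_force: [1.5, -6.0, 2.2]
gripper_width: -0.0001
```

```bash
python3 to.py 1 70 96 0
```

```text
t 5.88 box pos [ 0.5 70.9] z 95.6 yaw_b -0.0 F [ 1.5 -6.   2.2] j [ 0.21  0.21 -0.24  1.12 -0.    1.64] w -0.0001
[ 0.5  0.9 -0.4] turn -0.0
```

{"name": "carry_out", "arguments": {"series": "1 0 -1 0 0;1 0 -1 0 0;1 0 -2 0 0;1 0 -2 0 0"}}

```text
t: 6.38
eef_pos: [0.5402, 0.1169, 0.0957]
tcp_rot: [0.998, 0.07, 0.0, 0.003]
contact_force: [1.0, -14.3, 1.4]
gripper_width: 0.0001
```

{"name": "carry_out", "arguments": {"series": "1 0 -1 0 0;1 0 -1 0 0;1 0 -2 0 0;1 0 -2 0 0"}}

```text
t: 6.88
eef_pos: [0.5401, 0.1169, 0.0958]
tcp_rot: [0.998, 0.069, 0.001, 0.005]
contact_force: [3.3, -21.1, 3.5]
gripper_width: 0.0001
```

The cover is against its stop: the force rose to 21 N with no further motion. I'll back off, rise and look into the well.

{"name": "carry_out", "arguments": {"series": "1 0 8 0 0;1 0 24 0 0;1 0 24 -40 0;1 0 44 -90 0;1 0 94 -104 0;1 0 144 -104 0;1 0 200 -104 0;1 0 240 -104 0"}}

```text
t: 7.88
eef_pos: [0.5731, -0.1183, 0.1994]
tcp_rot: [0.998, 0.07, 0.0, -0.0]
contact_force: [0.0, 0.6, -0.3]
gripper_width: -0.0002
```

{"name": "carry_out", "arguments": {"series": "1 0 0 0 0;1 0 0 0 0"}}

```text
t: 8.12
eef_pos: [0.573, -0.1159, 0.1994]
tcp_rot: [0.998, 0.07, -0.0, -0.001]
contact_force: [1.4, 0.2, -0.4]
gripper_width: 0.0005
```

```bash
python3 to.py; python3 - <<'E'
from h import *
c=camera("wrist");save(c,"w2.png");c=camera("top");cv2.imwrite("pics/t2.png",cv2.resize(c["img"][140:340,140:460,::-1],None,fx=2.4,fy=2.4))
E
```

```text
t 8.12 box pos [   0.4 -164.1] z 199.4 yaw_b 0.0 F [ 1.4  0.2 -0.4] j [-0.2   0.24  0.03  1.36  0.    1.23] w 0.0005
```

View pics/w2.png

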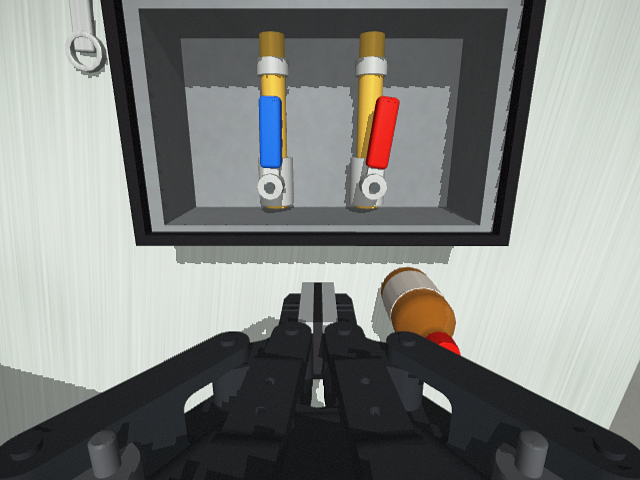

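View pics/t2.png

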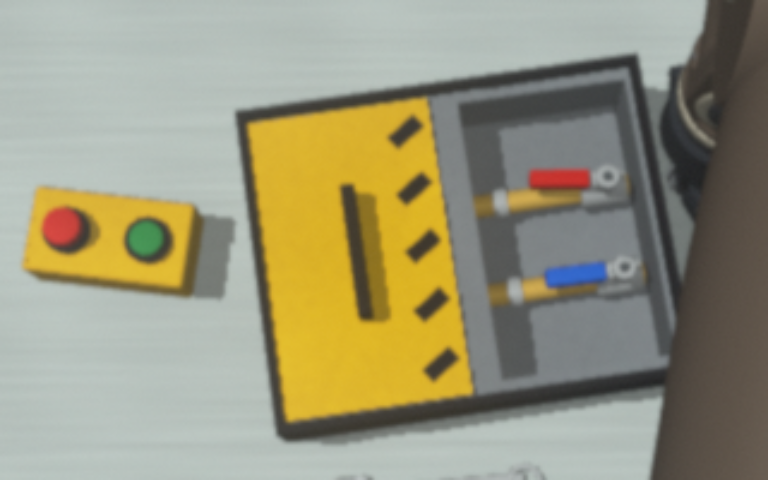

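The cover now lies at the +y end. In the wrist view the red handle is the right-hand one, at box x +40, with its stem at (373,187) and tip at (388,97). Blue is at (270,130). I'll measure them on the handle-top plane.

```bash
cat > val.py <<'E'
from h import *
cx,cy,a=np.load("box.npy");R=np.array([[np.cos(a),-np.sin(a)],[np.sin(a),np.cos(a)]])
def meas(name):
    c=camera(name);hsv=cv2.cvtColor(c["img"],cv2.COLOR_RGB2HSV)
    red=cv2.inRange(hsv,(0,150,80),(6,255,255))|cv2.inRange(hsv,(174,150,80),(180,255,255));blue=cv2.inRange(hsv,(100,140,80),(125,255,255))
    for n,m in(("red",red),("blue",blue)):
        for k in cv2.findContours(m,cv2.RETR_EXTERNAL,cv2.CHAIN_APPROX_NONE)[0]:
            if cv2.contourArea(k)<60: continue
            L=np.array([(ray(c,p,.066)[:2]-[cx,cy])@R for p in k[:,0]])*1e3
            if abs(L[:,0].mean())>125 or not -170<L[:,1].mean()<0: continue
            r=cv2.minAreaRect(L.astype(np.float32));print(name,n,np.round(r[0],1),np.round(r[1],1),round(r[2],1),"ext",L.min(0).round(1),L.max(0).round(1))
            b=np.array(r[0]);st=np.array([40 if b[0]>0 else -40,-132.5]);d=b-st;print("   angle from nominal stem",round(float(np.arctan2(d[0],d[1])),3))
    return c
if __name__=="__main__":
    c=meas("wrist");print("stem",((ray(c,(373.5,187),.066)[:2]-[cx,cy])@R*1e3).round(1),((ray(c,(270,186.5),.066)[:2]-[cx,cy])@R*1e3).round(1))
    meas("top")
E
python3 val.py; python3 to.py 10 -89 180 1.571 10 -89 54 1.571
```

```text
wrist red [ 47.6 -92.7] [50.8 16.8] 82.1 ext [  36.9 -118.2] [ 58.7 -67. ]
   angle from nominal stem 0.189
wrist blue [-34.9 -92.4] [50.6 16.3] 88.5 ext [ -43.2 -117.6] [-26.5 -67.1]
   angle from nominal stem 0.128
stem [  43.6 -131.9] [ -36.2 -131.6]
top red [ 46.6 -90.7] [47.3 14.8] 81.5 ext [  36.8 -115.2] [ 57.1 -66.5]
   angle from nominal stem 0.157
top blue [-36.7 -91.1] [48.2 14.5] 88.7 ext [ -44.2 -115.3] [-29.5 -67. ]
   angle from nominal stem 0.079
t 8.32 box pos [   0.7 -163.2] z 199.8 yaw_b 0.002 F [0.8 0.4 0.8] j [-0.2   0.24  0.03  1.36  0.    1.23] w -0.0
[  9.5 -74.2  19.8] turn -1.569
[  9.5 -74.2 145.8] turn -1.569
```

```bash
python3 - <<'E'
import numpy as np
b=np.load("box.npy");a=b[2];b[:2]+=.003*np.array([np.cos(a),np.sin(a)]);np.save("box.npy",b)
E
python3 to.py 16 -84 180 1.43
```

```text
t 8.32 box pos [  -2.3 -163.2] z 199.8 yaw_b 0.002 F [0.8 0.4 0.8] j [-0.2   0.24  0.03  1.36  0.    1.23] w -0.0
[ 18.5 -79.2  19.8] turn -1.428
```

{"name": "carry_out", "arguments": {"series": "1 2 -10 0 -0.18;1 4 -20 0 -0.36;1 6 -30 0 -0.54;1 9 -40 0 -0.72;1 12 -50 0 -0.9;1 15 -60 5 -1.08;1 18 -70 10 -1.26;1 18.5 -79 20 -1.43"}}

```text
t: 9.32
eef_pos: [0.5806, -0.0338, 0.1799]
tcp_rot: [0.704, 0.71, 0.0, 0.0]
contact_force: [0.4, 0.2, -0.2]
gripper_width: 0.0001
```

{"name": "carry_out", "arguments": {"series": "1 0 0 0 0;1 0 0 0 0"}}

```text
t: 9.57
eef_pos: [0.5805, -0.0349, 0.1801]
tcp_rot: [0.708, 0.707, 0.0, 0.0]
contact_force: [0.3, -0.2, 0.1]
gripper_width: 0.0004
```

```bash
python3 to.py 16 -84 53 1.43; python3 - <<'E'
from h import *
c=camera("wrist");save(c,"w3.png")
E
```

```text
t 9.57 box pos [ 16.1 -85. ] z 180.1 yaw_b 1.429 F [ 0.3 -0.2  0.1] j [-0.06  0.24 -0.02  1.32 -0.   -0.06] w 0.0004
[  1.   -0.3 127.1] turn -0.001
```

View pics/w3.png

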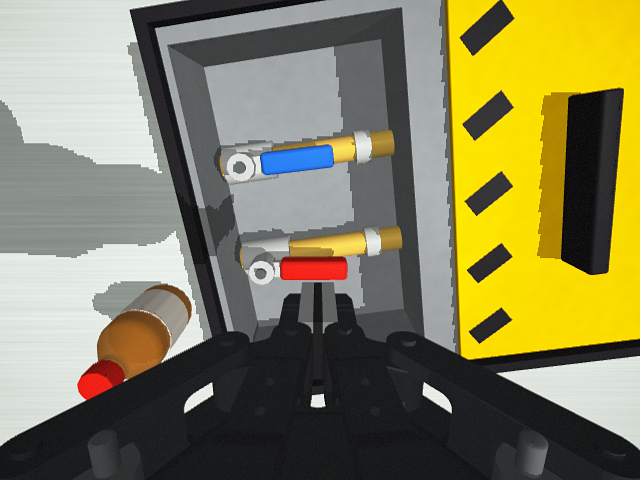

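```bash
python3 - <<'E'
from val import *
c=meas("wrist")
for g in([16,-85,180],[16,-85,53],[27,-85,66],[5,-85,66],[43,-132,66]):
    print(g,proj(c,[*(np.array([cx,cy])+R@(np.array(g[:2])/1e3)),g[2]/1e3]).round(0))
E
```

```text
wrist red [ 43.2 -92.1] [50.7 17.9] 81.9 ext [  31.1 -118.1] [ 55.  -66.7]
   angle from nominal stem 0.078
wrist blue [-39.  -92.1] [50.9 15.5] 88.6 ext [ -47.2 -117.6] [-30.9 -66.7]
   angle from nominal stem 0.026
[16, -85, 180] [[319. 302.]]
[16, -85, 53] [[318. 229.]]
[27, -85, 66] [[320. 247.]]
[5, -85, 66] [[316. 219.]]
[43, -132, 66] [[263. 275.]]
```

The descended fingertip would project to (318,229). That is clear of both the red bar (rows 256-280) and blue (rows 145-175), so I'll go down.

{"name": "carry_out", "arguments": {"series": "1 0 0 30 0;1 0 0 60 0;1 0 0 85 0;1 0 0 105 0;1 0 0 120 0;1 0 0 127 0;1 0 0 127 0"}}

```text
t: 10.55
eef_pos: [0.5804, -0.0353, 0.0526]
tcp_rot: [0.707, 0.707, -0.0, -0.0]
contact_force: [0.1, -0.5, 0.3]
gripper_width: 0.0
```

```bash
cat > arc.py <<'E'
import sys,subprocess,numpy as np
args=[]
d=float(sys.argv[1])
for th in map(float,sys.argv[2:]):
    p=np.array([39,-132.5])+45*np.array([np.sin(th),np.cos(th)])+d*np.array([-np.cos(th),np.sin(th)])
    args+=[f"{p[0]:.2f}",f"{p[1]:.2f}","53",f"{1.571-th:.3f}"]
subprocess.run(["python3","to.py",*args])
E
python3 arc.py 19 .14 .2 .3 .4 .5 .6 .7
```

```text
t 10.55 box pos [ 16.  -85.4] z 52.6 yaw_b 1.43 F [ 0.1 -0.5  0.3] j [-0.06  0.29 -0.24  1.05  0.   -0.06] w 0.0
[ 1.6 10.4 -0.4] turn -0.001
[ 2.6 13.1 -0.4] turn 0.059
[ 4.  17.8 -0.4] turn 0.159
[ 4.9 22.6 -0.4] turn 0.259
[ 5.4 27.4 -0.4] turn 0.359
[ 5.3 32.3 -0.4] turn 0.459
[ 4.8 37.2 -0.4] turn 0.559
```

{"name": "carry_out", "arguments": {"series": "1 1 5 0 0;1 1.6 10 0 0;1 2.6 13 0 0.06;1 4 18 0 0.16;1 5 22.5 0 0.26;1 5.4 27.5 0 0.36;1 5.3 32.5 0 0.46;1 4.8 37 0 0.56"}}

```text
t: 11.55
eef_pos: [0.6171, -0.0295, 0.0531]
tcp_rot: [0.876, 0.483, -0.0, -0.001]
contact_force: [-4.0, 3.1, 2.9]
gripper_width: -0.0
```

```bash
python3 arc.py 19 .8 .9 1.0 1.1 1.2 1.3 1.4 1.5; python3 -c "
from val import *
meas('wrist')"
```

```text
t 11.55 box pos [ 53.2 -84.7] z 53.1 yaw_b 0.868 F [-4.   3.1  2.9] j [-0.05  0.35 -0.14  1.07  0.    0.51] w -0.0
[1.  5.5 0.1] turn 0.097
[ 2.3 10.2  0.1] turn 0.197
[ 3.  15.1  0.1] turn 0.297
[ 3.3 19.9  0.1] turn 0.397
[ 3.  24.8  0.1] turn 0.497
[ 2.3 29.6  0. ] turn 0.597
[ 1.1 34.4  0. ] turn 0.697
[-0.6 39.   0. ] turn 0.797
wrist red [  44.1 -107.2] [11.3  6.3] 60.3 ext [  40.2 -113.6] [  47.1 -101.2]
   angle from nominal stem 0.161
wrist blue [-36.7 -90.3] [52.5 17.4] 88.8 ext [ -45.9 -116.5] [-27.6 -64. ]
   angle from nominal stem 0.078
```

{"name": "carry_out", "arguments": {"series": "1 1 5.5 0 0.1;1 2.3 10 0 0.2;1 3 15 0 0.3;1 3.3 20 0 0.4;1 3 25 0 0.5;1 2.3 29.5 0 0.6;1 1 34.5 0 0.7;1 -0.6 39 0 0.8"}}

```text
t: 12.6
eef_pos: [0.6508, -0.0502, 0.0531]
tcp_rot: [0.994, 0.105, 0.001, -0.001]
contact_force: [-0.8, 5.2, 1.5]
gripper_width: 0.0003
```

```bash
python3 arc.py 19 1.571; python3 arc.py 17 1.571;python3 arc.py 15 1.571
```

```text
t 12.6 box pos [  83.6 -110. ] z 53.1 yaw_b 0.07 F [-0.8  5.2  1.5] j [-0.08  0.41 -0.06  1.1   0.    1.28] w 0.0003
[0.1 3.6 0.1] turn 0.07
t 12.6 box pos [  83.6 -110. ] z 53.1 yaw_b 0.07 F [-0.8  5.2  1.5] j [-0.08  0.41 -0.06  1.1   0.    1.28] w 0.0003
[-0.   5.6  0.1] turn 0.07
t 12.6 box pos [  83.6 -110. ] z 53.1 yaw_b 0.07 F [-0.8  5.2  1.5] j [-0.08  0.41 -0.06  1.1   0.    1.28] w 0.0003
[-0.2  7.6  0.1] turn 0.07
```

{"name": "carry_out", "arguments": {"series": "1 0 2 0 0.03;1 0 3.5 0 0.07;1 0 4.5 0 0.07;1 0 5.5 0 0.07;1 0 5.5 0 0.07"}}

```text
t: 13.22
eef_pos: [0.6526, -0.0535, 0.0532]
tcp_rot: [0.997, 0.073, 0.001, -0.003]
contact_force: [1.9, 12.3, 0.1]
gripper_width: -0.0001
```

{"name": "carry_out", "arguments": {"series": "1 0 1 0 0;1 0 2 0 0;1 0 2 0 0"}}

```text
t: 13.6
eef_pos: [0.6526, -0.0536, 0.0532]
tcp_rot: [0.997, 0.073, 0.001, -0.005]
contact_force: [1.5, 18.0, 0.8]
gripper_width: -0.0002
```

The handle is at its stop, with 18 N and no motion. I'll retreat and check.

{"name": "carry_out", "arguments": {"series": "1 0 -5 0 0;1 0 -12 0 0;1 0 -14 -40 0;1 0 -14 -90 0;1 -25 10 -145 0;1 -60 45 -145 0;1 -84 50 -145 0;1 -84 50 -145 0"}}

```text
t: 14.6
eef_pos: [0.5743, -0.1214, 0.1985]
tcp_rot: [0.998, 0.07, 0.0, 0.0]
contact_force: [0.2, -0.4, -0.1]
gripper_width: -0.0003
```

{"name": "carry_out", "arguments": {"series": "1 0 0 0 0;1 0 0 0 0"}}

```text
t: 14.85
eef_pos: [0.5761, -0.1199, 0.1973]
tcp_rot: [0.997, 0.071, -0.0, -0.0]
contact_force: [-0.3, 0.1, 0.2]
gripper_width: -0.0
```

```bash
python3 to.py; python3 -c "
from val import *
c=meas('wrist');save(c,'w4.png')"
```

```text
t 14.85 box pos [-1.000e-01 -1.685e+02] z 197.3 yaw_b 0.001 F [-0.3  0.1  0.2] j [-0.21  0.25  0.04  1.36 -0.    1.22] w -0.0
wrist red [  79.  -131.8] [52.1 15.9] 0.1 ext [  53.  -139.8] [ 105.  -123.8]
   angle from nominal stem 1.553
wrist blue [-37.9 -92.4] [50.4 16.1] 88.3 ext [ -46.2 -117.4] [-29.3 -67.2]
   angle from nominal stem 0.051
```

View pics/w4.png

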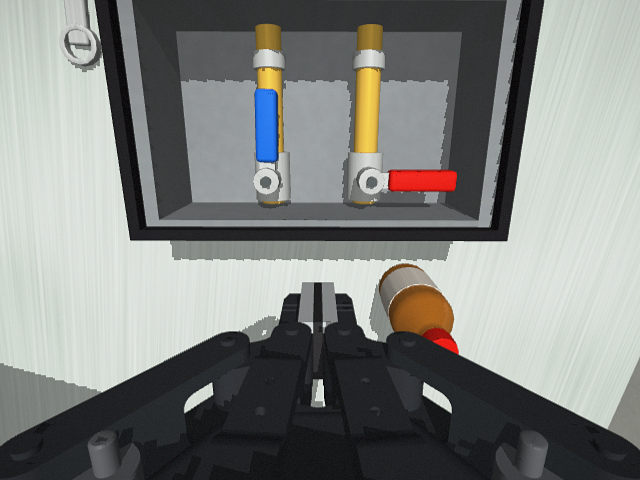

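The red handle lies along box +x from (390,180) to (456,180), and blue is unchanged. One last check of the cover, then I'll hand in.

```bash
python3 -c "
from val import *
c=camera('top');hsv=cv2.cvtColor(c['img'],cv2.COLOR_RGB2HSV);y=cv2.inRange(hsv,(20,120,80),(35,255,255));y[:,:230]=0
k=max(cv2.findContours(y,cv2.RETR_EXTERNAL,cv2.CHAIN_APPROX_NONE)[0],key=cv2.contourArea)
L=np.array([(ray(c,p,.084)[:2]-[cx,cy])@R for p in k[:,0]])*1e3
print(np.round(cv2.minAreaRect(L.astype(np.float32))[0],1),L.min(0).round(1),L.max(0).round(1))
print(finish_job())"
```

```text
[ 0.1 88.7] [-128.7   10.4] [129.  166.9]
the job is handed in; nothing more can be done
None
```

The cover is open against its stop and the red handle is shut. I handed the job in at about 15 s of the 48 s allowed; no verdict came back.

- **Cover:** I pushed it by the rib with closed fingers until it stopped moving under 21 N. The last top view put its centre at box y of about +88.7 mm, against a nominal +87.5 mm, which is within the measuring error.
- **Red handle:** I pushed it round until it stopped moving under 18 N. The last wrist view showed the bar within 0.1° of the box's x axis. The angle worked out from the nominal stem position was 1.553 rad, against the 1.571 rad target.
- **Blue handle:** Its bar direction was essentially unchanged, 88.5° before and 88.3° after.
- **Station, wrench and oil:** I saw no contact with any of them, but I did not measure their positions again at the end.
- **Disagreement:** My first box position was about 3 mm off in x compared with the valve stems and the cover. I corrected for it before turning the handle. Different views still disagree by 1–3 mm.

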